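# Find the worn swing-arm pivot by rocking the arms

## Task

One of the three swing arms of the screen press has a worn pivot. Without gripping them, lightly push the free ends of the arms sideways with a finger (never more than 20 N), first to your left until the arm comes up firm and then to your right, holding each for a moment, until you have found the arm with play; leave that arm over to the right. Then drop the steel collar over that bracket's pivot pin, flat on the bracket, to mark it for repair, and do not disturb the jar, dish and brush cup.

Things in the scene. Friction and masses are not known exactly. Their poses are not given: they have to be found in the camera images.
- mount_a: Blue steel swing-arm bracket, fixed to the table, one of three alike (the letters do not give their order on the table). Foot 120 x 100 mm, 12 mm thick; upper part 70 x 55 mm, 93 mm high. Origin: underside centre, at table height, below the pivot pin. z up; its arm points along -x, towards the robot; +y is the robot's left. Yaw within 0.15 rad of the world's.
- bar_a_end (a point): Point to push at, moving with this bracket's arm: on its centre line, 160 mm from the pivot, 67.5 mm above the table (mid-height). The arm is a blue bar 30 mm wide, 25 mm high (55 to 80 mm above the table), clear all round, ending 34 mm beyond this point in a black cap. It swings level about the upright pin. Sound pivot: it only flexes, 6 to 7 N per mm here, and springs back.
- mount_a_seat (a point): Centre of the bracket's flat top, 93 mm above the table, where the fixed steel pivot pin rises: 14 mm thick, 27 mm tall, tapered tip; z up. Worn pivot (exactly one of the three): the arm's push point moves almost freely (under 1 N) to stops 4 mm either side of centre and stays where left; beyond a stop it flexes 6 to 7 N per mm like the sound ones.
- mount_b: Blue steel swing-arm bracket, fixed to the table, one of three alike (the letters do not give their order on the table). Foot 120 x 100 mm, 12 mm thick; upper part 70 x 55 mm, 93 mm high. Origin: underside centre, at table height, below the pivot pin. z up; its arm points along -x, towards the robot; +y is the robot's left. Yaw within 0.15 rad of the world's.
- bar_b_end (a point): Point to push at, moving with this bracket's arm: on its centre line, 160 mm from the pivot, 67.5 mm above the table (mid-height). The arm is a blue bar 30 mm wide, 25 mm high (55 to 80 mm above the table), clear all round, ending 34 mm beyond this point in a black cap. It swings level about the upright pin. Sound pivot: it only flexes, 6 to 7 N per mm here, and springs back.
- mount_b_seat (a point): Centre of the bracket's flat top, 93 mm above the table, where the fixed steel pivot pin rises: 14 mm thick, 27 mm tall, tapered tip; z up. Worn pivot (exactly one of the three): the arm's push point moves almost freely (under 1 N) to stops 4 mm either side of centre and stays where left; beyond a stop it flexes 6 to 7 N per mm like the sound ones.
- mount_c: Blue steel swing-arm bracket, fixed to the table, one of three alike (the letters do not give their order on the table). Foot 120 x 100 mm, 12 mm thick; upper part 70 x 55 mm, 93 mm high. Origin: underside centre, at table height, below the pivot pin. z up; its arm points along -x, towards the robot; +y is the robot's left. Yaw within 0.15 rad of the world's.
- bar_c_end (a point): Point to push at, moving with this bracket's arm: on its centre line, 160 mm from the pivot, 67.5 mm above the table (mid-height). The arm is a blue bar 30 mm wide, 25 mm high (55 to 80 mm above the table), clear all round, ending 34 mm beyond this point in a black cap. It swings level about the upright pin. Sound pivot: it only flexes, 6 to 7 N per mm here, and springs back.
- mount_c_seat (a point): Centre of the bracket's flat top, 93 mm above the table, where the fixed steel pivot pin rises: 14 mm thick, 27 mm tall, tapered tip; z up. Worn pivot (exactly one of the three): the arm's push point moves almost freely (under 1 N) to stops 4 mm either side of centre and stays where left; beyond a stop it flexes 6 to 7 N per mm like the sound ones.
- collar: Loose plain steel marker collar, a ring lying flat: outer diameter 40 mm, hole 19 mm, 16 mm thick, 40 to 85 g. Origin: centre of its underside; z along its axis.
- jar: Bystander: paint jar with a white cap, 60 mm diameter, 85 mm tall, origin at the centre of its underside. Collar and jar stand one to the left and one to the right of the brackets.
- dish: Bystander: small round terracotta paint dish, 80 mm across, 35 mm tall; origin at the centre of its underside. Dish and brush cup stand one to the left and one to the right, beyond the collar and the jar.
- brush_cup: Bystander: white cup, 80 mm across, 95 mm tall, with paint brushes standing up to 195 mm; origin at the centre of its underside.
Things that resemble listed ones, but are neither listed nor needed, are in the scene too. Of the things that look like the collar, take the one that is farthest from the robot's base at the start.

How it is judged:
By the outcome, as a careful person would: the job done as asked, in the order asked, and still so for the second after the job is handed in, with the robot touching nothing.
It also fails if it takes over 72 s, if anything falls off the work surface, if the arm or the gripper's body presses on something with over 40 N, if the wrist force passes 120 N, or if a joint passes its speed limit or range.

## Robot

A 6-joint arm with a two-finger parallel gripper is mounted at the origin on the work surface. World frame = base frame: x ahead of the robot, y to its left, z up, the work surface at z = 0. Lengths are in m, angles in rad, forces in N, time in s.
With the tool pointing down it reaches from about 0.25 to 0.775 m from the base axis. Payload 4 kg.
Tool frame: the origin (TCP) lies midway between the tips of the shut fingers; the grasp point (between the pads) lies 19 mm behind it; z points along the fingers, y is the line along which they close (so a half turn about z gives the same grasp; the last joint's range is limited). The gripper opens to 94 mm and grips with 3 to 60 N. Pads are 16 mm wide; open, the fingers measure 119 mm over their backs; the gripper's body (75 mm by 177 mm) begins 78 mm behind the grasp point.
Start: joints at [1.004, 0.087, 1.371, -0, 1.684, -0.103], TCP at [0.246, 0.492, 0.206] pointing down, gripper open.
Joint ranges: [-3.1, 3.1], [-0.76, 2.03], [0.27, 2.55], [-1.08, 4.22], [0.17, 2.65], [-2.57, 2.57]. Speed limits (rad/s): [2.79, 2.79, 3.14, 3.14, 3.14, 3.14].

## Interface

Orientations are given as [roll, pitch, yaw] about the fixed x, y, z axes, in that order (R = Rz(yaw) Ry(pitch) Rx(roll)).
In Python, from bench import robot gives the robot as it stands.
- The arm moves only by the tool servo_tool, never from a script. Its argument "moves" is a list of rows, each a list of 5 numbers: the shift along the tool's x, y, z in units of 25 mm (1.0 is 25 mm), then the turn about the tool's z in units of 6 degrees (1.0 is 6 degrees), then the closure, from 0 (fully open) to 1 (shut). In form: [[dx, dy, dz, yaw, gripper], ...]. A call has 1 to 10 rows; each row is the pose to reach, as a shift and turn from the pose commanded when the call began, along the tool's axes at that moment; what a row does not reach only later rows make up. A row lasts 1/12 s, in which the tool goes at most 41.7 mm and 7.16 degrees, less where a joint would pass 70% of its speed; a pose out of reach is approached as far as the arm can. A call with a gripper value outside its range is refused whole. The fingers move at their own pace and stop on an object; the grip force is fixed at half the most. Time passes only in rows, so rows that repeat a pose let the fingers close. It gives the time, the measured TCP pose, the force, the opening and the grip force at its end, in the units of the state.
- robot.get_obs(): the state, without advancing time (a new reading comes with each control period).
- robot.snapshot(name): name is "side" or "top" or "wrist"; returns a dict with "image" (384x512x3 uint8, blue, green, red), "fx", "fy", "cx", "cy" (pixels), "eye" and "orientation" of the camera in the world; the wrist camera has in their place "T_tool_cam" (4x4, takes a point from camera to tool coordinates, whose origin is the TCP and whose axes are the flange's). Camera axes: x right, y down, z forward; pixel columns grow to the right and rows downward; lengths in m; the calibration is good to about 2 mm. The wrist camera is an equidistant fisheye: a pixel r from the principal point sees the ray r / f radians off the axis. A picture is of the moment at which its call begins: read the wrist's pose just before it. There is no depth.
- robot.close_job(): hands the job in; it is judged then, once.
The state is a dict: "time": time; "joint_positions": joint angles; "qvel": joint speeds; "joint_torque": joint torques, N m; "tool_pos": TCP position; "ee_rot": TCP orientation; "wrist_force": force on the tool from outside, world axes, zero at the start; "wrist_torque": the same for the moment, N m; "width": finger opening in m; "finger_force": force on a finger pad.
Only numpy, scipy, OpenCV 4.12 (cv2) and the standard library are available. Lean on these libraries where they do the work, as an engineer would, in place of code of your own. Each camera call takes 0.05 s, during which the arm holds its last target. There are 200 camera calls.

## Working session

There is one attempt and no reset: what is moved stays moved. The work goes in short steps, Python scripts to look and compute and a tool call to move; the robot and the scene stay as the last step left them, time stands still between calls to the robot, and variables do not carry over. Pictures are saved under pics/ and viewed, at most 10 in all, crops included, and the job is handed in when it is done.

Besides the shell and the picture viewer there is one more tool, called after "Call:" as a command line: name --pt "numbers of a row" for each row, then --argument value for the rest. servo_tool: Moves the arm, as the interface text tells. Its arguments: {"type":"object","properties":{"moves":{"type":"array"}},"required":["moves"]}

```bash
ls; mkdir -p pics; python3 - <<'E'
from bench import robot
import cv2,pickle
o=robot.get_obs();print(o)
d={}
for n in("side","top","wrist"):
    s=robot.snapshot(n);d[n]=s;cv2.imwrite(f"pics/{n}0.png",s["image"]);print(n,{k:v for k,v in s.items() if k!="image"})
pickle.dump((o,d),open("s0.pkl","wb"))
E
```

```text
pics
{'time': 0.0, 'joint_positions': array([ 1.00391423e+00,  8.79668976e-02,  1.37221496e+00,  1.11709860e-05,
        1.68359339e+00, -1.03119708e-01]), 'qvel': array([ 1.57448599e-04, -3.41137353e-05, -1.12526753e-03, -1.97218010e-03,
        2.65882745e-04, -1.16120217e-03]), 'joint_torque': array([-6.16566085e-04, -3.40177524e+01, -3.02425110e+01,  7.17893173e-02,
        3.30612890e-02, -1.60436202e-04]), 'tool_pos': array([0.24574591, 0.49144858, 0.20431761]), 'ee_rot': array([-3.13942280e+00, -2.35713105e-04,  2.67783126e+00]), 'wrist_force': array([0.07880583, 1.26963102, 0.12632212]), 'wrist_torque': array([-0.02921188, -0.01816112, -0.03356243]), 'finger_force': 0.0, 'width': 0.09427311663278216}
side {'fx': 479.02070978478025, 'fy': 479.02070978478025, 'cx': 259.75675526086775, 'cy': 199.7919084227744, 'eye': array([-0.21351194,  0.91537893,  0.78791666]), 'orientation': array([-2.12669964, -0.02628526, -2.47338762])}
top {'fx': 476.82724186741973, 'fy': 476.82724186741973, 'cx': 253.42828491733164, 'cy': 191.3457757927281, 'eye': array([ 0.23712125, -0.01377336,  1.45337528]), 'orientation': array([-2.95947973e+00,  1.85702416e-03, -1.59104765e+00])}
wrist {'fx': 297.3186396354542, 'fy': 297.3186396354542, 'cx': 252.78846095562722, 'cy': 188.06048394393088, 'T_tool_cam': array([[ 2.04812518e-04, -9.61472277e-01, -2.74901836e-01,
         8.01860013e-02],
       [ 9.99999953e-01,  2.59791664e-04, -1.63585572e-04,
        -4.97425445e-05],
       [ 2.28700198e-04, -2.74901789e-01,  9.61472285e-01,
        -1.78854331e-01],
       [ 0.00000000e+00,  0.00000000e+00,  0.00000000e+00,
         1.00000000e+00]])}
```

View pics/top0.png

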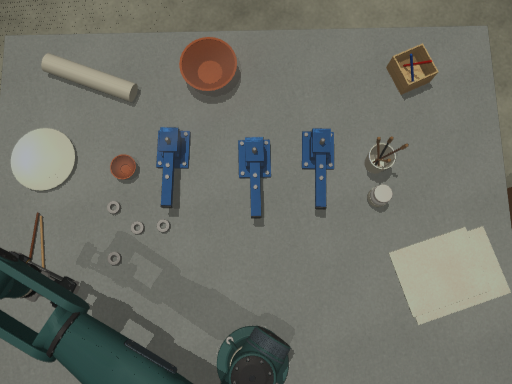

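View pics/side0.png

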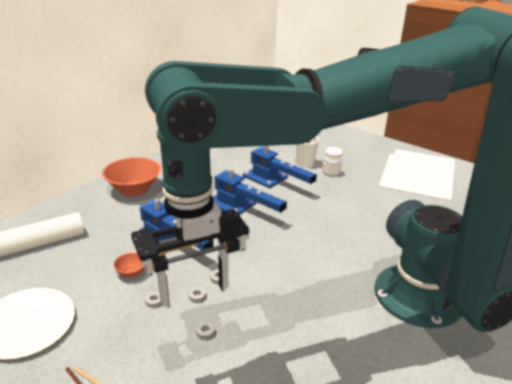

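```bash
cat > h.py <<'E'
import numpy as np,cv2
from scipy.spatial.transform import Rotation as R
def ray(s,u,v,obs=None):
    if "T_tool_cam" in s:
        x=(u-s["cx"])/s["fx"];y=(v-s["cy"])/s["fy"];r=np.hypot(x,y)+1e-12
        d=np.array([x/r*np.sin(r),y/r*np.sin(r),np.cos(r)])
        T=s["T_tool_cam"];Rt=R.from_euler("xyz",obs["ee_rot"]).as_matrix()
        return obs["tool_pos"]+Rt@T[:3,3],Rt@T[:3,:3]@d
    d=np.array([(u-s["cx"])/s["fx"],(v-s["cy"])/s["fy"],1])
    return s["eye"],R.from_euler("xyz",s["orientation"]).as_matrix()@d
def onz(s,u,v,z,obs=None):
    e,d=ray(s,u,v,obs);return e+d*(z-e[2])/d[2]
def onz_many(s,P,z,obs=None): return np.array([onz(s,u,v,z,obs) for u,v in P])
E
python3 - <<'E'
from h import *
import pickle
o,d=pickle.load(open("s0.pkl","rb"));s=d["top"]
for u,v in[(113,207),(137,228),(163,226),(114,258)]:
    p=onz(s,u,v,.016);print(u,v,p.round(3),np.hypot(*p[:2]).round(3))
im=s["image"];hsv=cv2.cvtColor(im,cv2.COLOR_BGR2HSV)
m=cv2.inRange(hsv,(100,120,40),(125,255,255))
n,l,st,c=cv2.connectedComponentsWithStats(m)
for i in range(1,n):
    if st[i,4]>200:
        ys,xs=np.where(l==i)
        k=ys>ys.max()-25
        # bar rows centre
        P=[]
        for y in range(ys.max()-26,ys.max()-2):
            xx=xs[ys==y];P.append(onz(s,xx.mean(),y,.08))
        P=np.array(P);f=np.polyfit(P[:,0],P[:,1],1)
        print(st[i],"end",P[-1].round(4),"yaw",np.arctan(f[0]).round(3))
for n,u,v in [("jar",380,195),("cup",382,157),("dish",123,167)]:print(n,onz(s,u,v,.05).round(3))
a=cv2.resize(im[115:275,90:190],None,fx=3.7,fy=3.7,interpolation=cv2.INTER_CUBIC)
b=cv2.resize(im[115:275,230:345],None,fx=3.7,fy=3.7,interpolation=cv2.INTER_CUBIC)
cv2.imwrite("pics/crop1.png",np.hstack([a,b]))
E
```

```text
113 207 [0.462 0.413 0.016] 0.619
137 228 [0.396 0.338 0.016] 0.521
163 226 [0.401 0.259 0.016] 0.477
114 258 [0.308 0.404 0.016] 0.508
[157 127  21  78 887] end [0.4667 0.2408 0.08  ] yaw -0.047
[ 302  129   32   78 1392] end [ 0.4515 -0.2111  0.08  ] yaw -0.046
[ 239  137   32   79 1356] end [ 0.4289 -0.0211  0.08  ] yaw 0.007
jar [ 0.477 -0.394  0.05 ]
cup [ 0.593 -0.408  0.05 ]
dish [0.578 0.376 0.05 ]
```

View pics/crop1.png

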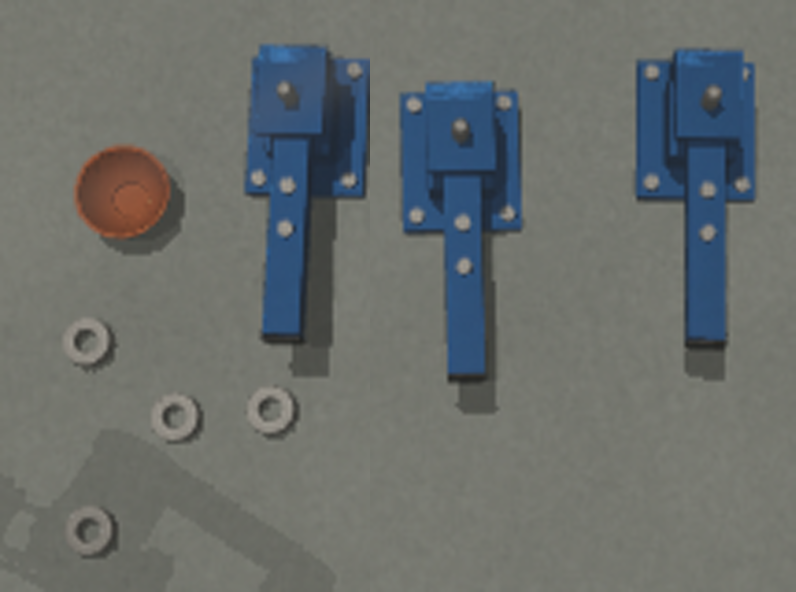

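```bash
python3 - <<'E'
from h import *
import pickle
o,d=pickle.load(open("s0.pkl","rb"));s=d["top"]
f=lambda x,y,off,u0:(u0+(x-off)/3.7-.4,115+y/3.7-.4)
for n,tip,base,off,u0,yaw in [("L",(283,88),(292,103),0,90,-.047),("M",(458,122),(463,140),370,230,.007),("R",(713,88),(711,107),370,230,-.046)]:
    a=onz(s,*f(*tip,off,u0),.12);b=onz(s,*f(*base,off,u0),.093);p=(a+b)/2
    print(n,a.round(4),b.round(4),"push",(p[:2]-.16*np.array([np.cos(yaw),np.sin(yaw)])).round(4))
E
```

```text
L [0.6442 0.2341 0.12  ] [0.6399 0.2318 0.093 ] push [0.4822 0.2405]
M [ 0.6114 -0.0187  0.12  ] [ 0.6041 -0.0225  0.093 ] push [ 0.4477 -0.0218]
R [ 0.6348 -0.2193  0.12  ] [ 0.6271 -0.2211  0.093 ] push [ 0.4711 -0.2128]
```

Call:
servo_tool --pt "-12.9 -4.76 0 -4.43 0" --pt "-12.9 -4.76 0 -4.43 0" --pt "-12.9 -4.76 0 -4.43 0" --pt "-12.9 -4.76 0 -4.43 0" --pt "-12.9 -4.76 0 -4.43 0" --pt "-12.9 -4.76 0 -4.43 0" --pt "-12.9 -4.76 0 -4.43 0" --pt "-12.9 -4.76 0 -4.43 0" --pt "-12.9 -4.76 0 -4.43 0" --pt "-12.9 -4.76 0 -4.43 0"

```text
time: 0.98
tool_pos: [0.4841, 0.237, 0.2045]
ee_rot: [-3.139, 0.0, 3.135]
wrist_force: [-0.1, -0.0, -0.3]
width: 0.0938
finger_force: 0.0
```

Call:
servo_tool --pt "0 0.14 1.5 0 0" --pt "0 0.14 3 0 0" --pt "0 0.14 4.5 0 0" --pt "0 0.14 5.76 0 0" --pt "0 0.14 5.76 0 0" --pt "0 0.14 5.76 0 0"

```text
time: 1.48
tool_pos: [0.4793, 0.2447, 0.0597]
ee_rot: [-3.14, -0.005, -3.141]
wrist_force: [1.0, -0.2, 1.0]
width: 0.0941
finger_force: 0.0
```

```bash
python3 - <<'E'
from h import *
from bench import robot
o=robot.get_obs();s=robot.snapshot("wrist")
print(o["tool_pos"],o["wrist_force"])
cv2.imwrite("pics/w1.png",s["image"])
E
```

```text
[0.47927457 0.24465036 0.05973118] [ 0.97529677 -0.20511673  0.9988499 ]
```

View pics/w1.png

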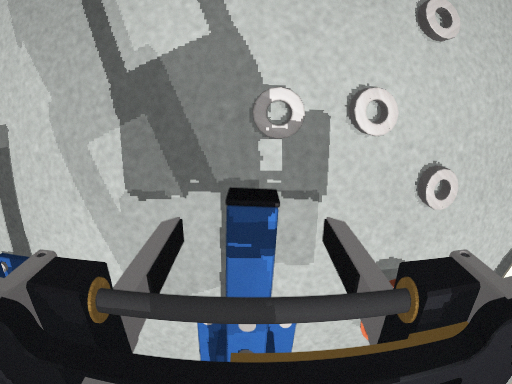

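The wrist view shows the left arm centred between the open fingers (bar around px 252, finger tips at 183 and 323). The farthest collar is at (438,188).

Call:
servo_tool --pt "0 0.5 0 0 0" --pt "0 1.0 0 0 0" --pt "0 1.0 0 0 0" --pt "0 1.05 0 0 0" --pt "0 1.1 0 0 0" --pt "0 1.15 0 0 0" --pt "0 1.2 0 0 0" --pt "0 1.2 0 0 0"

```text
time: 2.2
tool_pos: [0.4813, 0.2747, 0.0615]
ee_rot: [3.142, -0.0, 3.142]
wrist_force: [0.3, 0.1, -0.5]
width: 0.0939
finger_force: 0.0
```

Call:
servo_tool --pt "0 0.04 0 0 0" --pt "0 0.08 0 0 0" --pt "0 0.08 0 0 0"

```text
time: 2.45
tool_pos: [0.4812, 0.2767, 0.0614]
ee_rot: [-3.142, -0.0, 3.142]
wrist_force: [-0.7, -0.7, -0.7]
width: 0.0944
finger_force: 0.2
```

Call:
servo_tool --pt "0 0.03 0 0 0" --pt "0 0.06 0 0 0" --pt "0 0.06 0 0 0"

```text
time: 2.7
tool_pos: [0.4812, 0.2783, 0.0615]
ee_rot: [3.141, -0.0, -3.141]
wrist_force: [-0.8, 0.2, 0.4]
width: 0.094
finger_force: 0.2
```

Call:
servo_tool --pt "0 0.02 0 0 0" --pt "0 0.04 0 0 0" --pt "0 0.04 0 0 0"

```text
time: 2.95
tool_pos: [0.4811, 0.279, 0.0614]
ee_rot: [-3.141, -0.0, -3.141]
wrist_force: [0.2, -2.1, -0.9]
width: 0.0938
finger_force: 0.6
```

Call:
servo_tool --pt "0 0.02 0 0 0" --pt "0 0.04 0 0 0" --pt "0 0.04 0 0 0"

```text
time: 3.2
tool_pos: [0.4811, 0.2794, 0.0613]
ee_rot: [-3.14, -0.0, 3.141]
wrist_force: [-0.4, -3.8, 0.3]
width: 0.0943
finger_force: 1.8
```

Call:
servo_tool --pt "0 0.02 0 0 0" --pt "0 0.02 0 0 0" --pt "0 0.02 0 0 0"

```text
time: 3.45
tool_pos: [0.4811, 0.2798, 0.0612]
ee_rot: [-3.14, -0.001, 3.141]
wrist_force: [-0.7, -5.2, 0.1]
width: 0.0942
finger_force: 2.6
```

Call:
servo_tool --pt "0 0.05 0 0 0" --pt "0 0.1 0 0 0" --pt "0 0.1 0 0 0" --pt "0 0.1 0 0 0" --pt "0 0.1 0 0 0" --pt "0 0.1 0 0 0"

```text
time: 3.95
tool_pos: [0.4811, 0.2804, 0.0609]
ee_rot: [-3.136, -0.001, 3.141]
wrist_force: [-1.5, -8.8, 1.1]
width: 0.094
finger_force: 4.5
```

Call:
servo_tool --pt "0 0.05 0 0 0" --pt "0 0.08 0 0 0" --pt "0 0.08 0 0 0" --pt "0 0.08 0 0 0" --pt "0 0.08 0 0 0" --pt "0 0.08 0 0 0"

```text
time: 4.45
tool_pos: [0.4811, 0.281, 0.0607]
ee_rot: [-3.133, -0.001, 3.14]
wrist_force: [-0.1, -12.5, 1.1]
width: 0.094
finger_force: 6.0
```

Call:
servo_tool --pt "0 -0.5 0 0 0" --pt "0 -1.0 0 0 0" --pt "0 -1.5 0 0 0" --pt "0 -2.0 0 0 0" --pt "0 -2.35 0 0 0" --pt "0 -2.35 0 0 0" --pt "0 -2.35 0 0 0"

```text
time: 5.03
tool_pos: [0.4815, 0.2262, 0.0618]
ee_rot: [3.141, 0.001, 3.14]
wrist_force: [0.6, 0.2, 0.4]
width: 0.0939
finger_force: 0.0
```

Call:
servo_tool --pt "0 -0.2 0 0 0" --pt "0 -0.3 0 0 0" --pt "0 -0.36 0 0 0" --pt "0 -0.42 0 0 0" --pt "0 -0.42 0 0 0"

```text
time: 5.45
tool_pos: [0.4812, 0.2159, 0.0614]
ee_rot: [3.142, -0.0, -3.141]
wrist_force: [-0.3, 0.9, 0.1]
width: 0.0939
finger_force: 0.0
```

Call:
servo_tool --pt "0 -0.04 0 0 0" --pt "0 -0.08 0 0 0" --pt "0 -0.08 0 0 0"

```text
time: 5.7
tool_pos: [0.4812, 0.214, 0.0614]
ee_rot: [3.141, -0.0, -3.141]
wrist_force: [0.8, 0.0, -0.7]
width: 0.0939
finger_force: 0.1
```

Call:
servo_tool --pt "0 -0.04 0 0 0" --pt "0 -0.06 0 0 0" --pt "0 -0.06 0 0 0"

```text
time: 5.95
tool_pos: [0.4812, 0.2124, 0.0615]
ee_rot: [3.142, 0.0, -3.142]
wrist_force: [0.3, 0.9, 0.1]
width: 0.0943
finger_force: 0.1
```

Call:
servo_tool --pt "0 -0.04 0 0 0" --pt "0 -0.08 0 0 0" --pt "0 -0.12 0 0 0" --pt "0 -0.12 0 0 0"

```text
time: 6.28
tool_pos: [0.4813, 0.2092, 0.0615]
ee_rot: [-3.141, 0.0, 3.142]
wrist_force: [-0.5, 0.8, -0.1]
width: 0.0942
finger_force: 0.1
```

Call:
servo_tool --pt "0 -0.04 0 0 0" --pt "0 -0.08 0 0 0" --pt "0 -0.08 0 0 0"

```text
time: 6.53
tool_pos: [0.4813, 0.2072, 0.0615]
ee_rot: [-3.141, 0.0, 3.142]
wrist_force: [-0.4, 1.3, -0.7]
width: 0.094
finger_force: 0.1
```

Call:
servo_tool --pt "0 -0.03 0 0 0" --pt "0 -0.06 0 0 0" --pt "0 -0.06 0 0 0"

```text
time: 6.78
tool_pos: [0.4813, 0.2067, 0.0616]
ee_rot: [3.14, 0.0, -3.141]
wrist_force: [-0.4, 3.8, -1.4]
width: 0.0938
finger_force: 1.4
```

The left arm moves freely for about 8 mm and then comes up firm, so it's the worn one. I'll push it firmly to the right and hold, then back off and lift.

Call:
servo_tool --pt "0 -0.05 0 0 0" --pt "0 -0.1 0 0 0" --pt "0 -0.15 0 0 0" --pt "0 -0.18 0 0 0" --pt "0 -0.18 0 0 0" --pt "0 -0.18 0 0 0" --pt "0 -0.18 0 0 0" --pt "0 -0.18 0 0 0" --pt "0 -0.18 0 0 0"

```text
time: 7.53
tool_pos: [0.4813, 0.2052, 0.0619]
ee_rot: [3.134, 0.001, -3.141]
wrist_force: [-0.8, 10.4, -0.9]
width: 0.094
finger_force: 5.3
```

Call:
servo_tool --pt "0 0.5 0 0 0" --pt "0 1.0 0 0 0" --pt "0 1.4 0 0 0" --pt "0 1.4 0 0 0" --pt "0 1.4 -1.5 0 0" --pt "0 1.4 -3.0 0 0" --pt "0 1.4 -4.5 0 0" --pt "0 1.4 -5.6 0 0" --pt "0 1.4 -5.6 0 0"

```text
time: 8.28
tool_pos: [0.4846, 0.2373, 0.2096]
ee_rot: [3.138, 0.013, -3.142]
wrist_force: [0.4, 1.0, 1.2]
width: 0.094
finger_force: 0.0
```

Call:
servo_tool --pt "-6.6 0 0 0 0" --pt "-6.6 0 0 0 0" --pt "-6.6 0 0 0 0" --pt "-6.6 0 0 0 0" --pt "-6.6 0 0 0 0" --pt "-6.6 0 0 0 0" --pt "-6.6 0 0 0 0" --pt "-6.6 0 0 0 0"

```text
time: 8.95
tool_pos: [0.6453, 0.2366, 0.2024]
ee_rot: [3.142, 0.001, -3.141]
wrist_force: [-0.1, 0.2, -0.2]
width: 0.094
finger_force: 0.0
```

```bash
python3 - <<'E'
from h import *
from bench import robot
import pickle
o=robot.get_obs();s=robot.snapshot("wrist")
print(o["tool_pos"],o["ee_rot"],o["time"]);pickle.dump((o,s),open("pin1.pkl","wb"))
cv2.imwrite("pics/w2.png",s["image"])
E
```

```text
[0.64526877 0.2366079  0.20235729] [ 3.14155217e+00  5.98695164e-04 -3.14098183e+00] 8.95
```

View pics/w2.png

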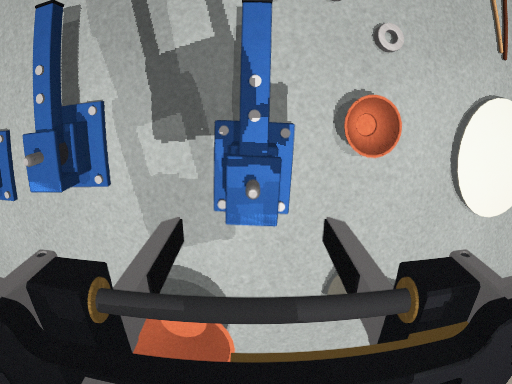

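Call:
servo_tool --pt "7.2 7.0 0 0 0" --pt "7.2 7.0 0 0 0" --pt "7.2 7.0 0 0 0" --pt "7.2 7.0 0 0 0" --pt "7.2 7.0 0 0 0" --pt "7.2 7.0 0 0 0" --pt "7.2 7.0 0 0 0" --pt "7.2 7.0 0 0 0" --pt "7.2 7.0 0 0 0" --pt "7.2 7.0 0 0 0"

```text
time: 9.83
tool_pos: [0.4668, 0.4104, 0.2024]
ee_rot: [3.141, 0.002, 3.141]
wrist_force: [1.1, -0.3, 0.1]
width: 0.0939
finger_force: 0.0
```

```bash
python3 - <<'E'
from h import *
from bench import robot
import pickle
o=robot.get_obs();s=robot.snapshot("wrist")
print(o["tool_pos"],o["ee_rot"],o["time"]);pickle.dump((o,s),open("col1.pkl","wb"))
cv2.imwrite("pics/w3.png",s["image"])
E
```

```text
[0.46675221 0.41043743 0.20241226] [3.14124620e+00 1.64762494e-03 3.14057556e+00] 9.8333
```

View pics/w3.png

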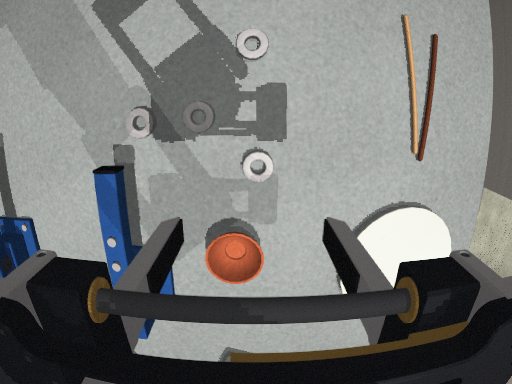

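```bash
python3 - <<'E'
from h import *
import pickle
op,sp=pickle.load(open("pin1.pkl","rb"));oc,sc=pickle.load(open("col1.pkl","rb"))
g=cv2.cvtColor(sc["image"],cv2.COLOR_BGR2GRAY)
hsv=cv2.cvtColor(sc["image"],cv2.COLOR_BGR2HSV)
r=g[145:190,235:282];m=(r>180).astype(np.uint8)
cs,_=cv2.findContours(m,cv2.RETR_EXTERNAL,cv2.CHAIN_APPROX_NONE)
c=max(cs,key=cv2.contourArea);P=c[:,0]+[235,145]
W=onz_many(sc,P,.016,oc);(x,y),rad=cv2.minEnclosingCircle((W[:,:2]*1000).astype(np.float32));print("outer",x,y,rad,len(P))
e=cv2.fitEllipse((W[:,:2]*1000).astype(np.float32));print(e)
# pin: non-blue pixels in window
hs=cv2.cvtColor(sp["image"],cv2.COLOR_BGR2HSV)[172:205,238:268]
print(hs[...,1][::1,4:26]); 
a=cv2.resize(sp["image"][165:215,225:280],None,fx=7,fy=7,interpolation=cv2.INTER_NEAREST)
b=cv2.resize(sc["image"][142:192,232:287],None,fx=7,fy=7,interpolation=cv2.INTER_NEAREST)
cv2.imwrite("pics/crop2.png",np.hstack([a,b]))
E
```

```text
outer 463.3565368652344 416.7557067871094 18.720048904418945 82
((463.18682861328125, 416.7383117675781), (35.304386138916016, 36.4344596862793), 9.96735954284668)
[[180 184 184 181 182 178 180 180 185 181 183 178 180 180 178 180 182 177
  177 179 184 181]
 [180 181 187 181 182 183 178 180 186 183 182 178 181 179 177 180 181 177
  178 177 177 180]
 [181 179 185 182 183 184 189 184 181 182 186 181 185 183 179 180 183 182
  185 178 180 179]
 [183 178 183 182 188 180 190 178 189 186 188 187 183 184 181 182 182 182
  178 180 181 182]
 [181 183 185 184 191 184 188 189 189 182 179 185 180 184 180 179 182 180
  180 182 190 181]
 [179 183 189 185 184 191 184 181 178 180 191 183 181 185 180 183 182 183
  179 183 180 182]
 [184 184 188 179 178 184 191 188 184 189 183 183 183 183 182 180 177 184
  184 182 183 180]
 [185 184 185 185 189 180 181 151 150 136 108  97 114 155 178 179 180 183
  180 184 183 183]
 [182 188 183 183 184 185 161  85  64  45   0   7  13  64 109 172 186 180
  182 180 183 177]
 [179 189 187 183 192 161  85   6   3  13   3   9  15   3  10 134 175 182
  182 179 183 183]
 [181 
[... 1433 characters left out ...]
1   8   9  14   6  76 146 179
  181 182 180 183]
 [185 185 179 190 186 183 154  97  76  31   5   4  22  36 102 166 183 183
  183 185 180 184]
 [187 180 186 185 184 181 185 174 169 136 102 116 147 151 175 182 188 177
  182 182 177 186]
 [182 185 186 184 182 185 181 184 183 184 178 185 181 184 178 183 188 181
  179 183 178 185]
 [182 185 184 180 184 183 182 181 180 182 182 186 183 183 182 185 185 182
  187 183 180 183]
 [185 185 183 181 181 179 186 185 187 181 186 184 184 182 181 178 181 185
  179 179 180 182]
 [180 187 179 184 184 189 182 185 183 188 183 183 182 183 181 181 184 188
  182 181 182 182]
 [182 187 180 179 177 186 182 183 183 180 179 180 179 182 182 182 184 182
  181 182 178 183]]
```

View pics/crop2.png

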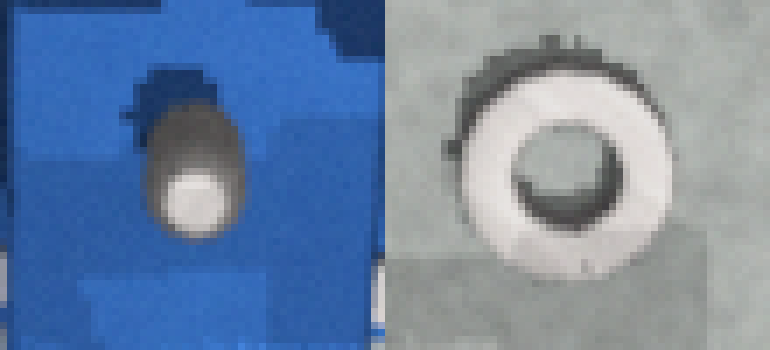

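```bash
python3 - <<'E'
from h import *
import pickle
op,sp=pickle.load(open("pin1.pkl","rb"));oc,sc=pickle.load(open("col1.pkl","rb"))
print("tip",onz(sp,252.4,194.1,.12,op),"base near edge +7",onz(sp,252.4,179.2,.093,op)+[.007,0,0])
print("collar",onz(sc,257.5,166.2,.016,oc))
d=np.array([oc["tool_pos"]]);print(oc["ee_rot"])
E
```

```text
tip [0.64553836 0.23616004 0.12      ] base near edge +7 [0.64528314 0.23612747 0.093     ]
collar [0.46275137 0.41633168 0.016     ]
[3.14124620e+00 1.64762494e-03 3.14057556e+00]
```

Call:
servo_tool --pt "0.16 0.24 1.5 0 0" --pt "0.16 0.24 3 0 0" --pt "0.16 0.24 4.5 0 0" --pt "0.16 0.24 6 0 0" --pt "0.16 0.24 6.1 0 0" --pt "0.16 0.24 6.1 0 0" --pt "0.16 0.24 6.1 0 0" --pt "0.16 0.24 6.1 0 0"

```text
time: 10.55
tool_pos: [0.4647, 0.4185, 0.0528]
ee_rot: [3.138, 0.005, 3.141]
wrist_force: [-0.8, 0.2, 0.2]
width: 0.094
finger_force: 0.0
```

Call:
servo_tool --pt "0.04 -0.04 0.6 0 0" --pt "0.04 -0.04 1.2 0 0" --pt "0.04 -0.04 1.6 0 0" --pt "0.04 -0.04 1.84 0 0" --pt "0.04 -0.04 1.84 0 0" --pt "0.04 -0.04 1.84 0 0" --pt "0.04 -0.04 1.84 0 0"

```text
time: 11.13
tool_pos: [0.462, 0.4171, 0.0044]
ee_rot: [3.14, 0.002, -3.141]
wrist_force: [0.3, -0.7, -0.7]
width: 0.0941
finger_force: 0.0
```

Call:
servo_tool --pt "-0.03 -0.03 0 0 0.5" --pt "-0.03 -0.03 0 0 0.7" --pt "-0.03 -0.03 0 0 0.8" --pt "-0.03 -0.03 0 0 1" --pt "-0.03 -0.03 0 0 1" --pt "-0.03 -0.03 0 0 1" --pt "-0.03 -0.03 0 0 1" --pt "-0.03 -0.03 0 0 1" --pt "-0.03 -0.03 0 0 1"

```text
time: 11.88
tool_pos: [0.462, 0.4158, 0.003]
ee_rot: [3.141, 0.0, -3.141]
wrist_force: [-0.1, 0.1, 0.4]
width: 0.0391
finger_force: 30.0
```

Call:
servo_tool --pt "0 0 -1.5 0 1" --pt "0 0 -3 0 1" --pt "0 0 -4.5 0 1" --pt "0 0 -6 0 1" --pt "0 0 -7.6 0 1" --pt "0 0 -7.6 0 1" --pt "0 0 -7.6 0 1" --pt "0 0 -7.6 0 1"

```text
time: 12.55
tool_pos: [0.4617, 0.4155, 0.1923]
ee_rot: [-3.141, -0.001, -3.141]
wrist_force: [0.5, 1.0, -1.1]
width: 0.0396
finger_force: 30.0
```

Call:
servo_tool --pt "-1 -1 0 0 1" --pt "-2 -2 0 0 1" --pt "-3 -3 0 0 1" --pt "-4 -4 0 0 1" --pt "-5 -5 0 0 1" --pt "-6 -6 0 0 1" --pt "-7 -7 0 0 1" --pt "-7.3 -7.2 0 0 1" --pt "-7.3 -7.2 0 0 1" --pt "-7.3 -7.2 0 0 1"

```text
time: 13.38
tool_pos: [0.6434, 0.2357, 0.1901]
ee_rot: [-3.141, -0.005, 3.141]
wrist_force: [-0.1, 0.6, -0.3]
width: 0.0395
finger_force: 30.0
```

Call:
servo_tool --pt "0 0 0 0 1" --pt "0 0 0 0 1" --pt "0 0 0 0 1" --pt "0 0 0 0 1"

```text
time: 13.72
tool_pos: [0.6437, 0.237, 0.1934]
ee_rot: [3.141, 0.0, -3.14]
wrist_force: [0.0, -0.5, -0.3]
width: 0.0395
finger_force: 30.0
```

```bash
python3 - <<'E'
from h import *
from bench import robot
import pickle
o=robot.get_obs();s=robot.snapshot("wrist");t=robot.snapshot("side")
print(o["tool_pos"],o["ee_rot"],o["time"],o["width"]);pickle.dump((o,s,t),open("pl1.pkl","wb"))
a=cv2.resize(s["image"][150:300,160:345],None,fx=3,fy=3,interpolation=cv2.INTER_CUBIC)
cv2.imwrite("pics/w4.png",a)
E
```

```text
[0.64372493 0.23696482 0.19343182] [ 3.14126568e+00  4.15255631e-04 -3.13961869e+00] 13.7167 0.03952979241099053
```

View pics/w4.png

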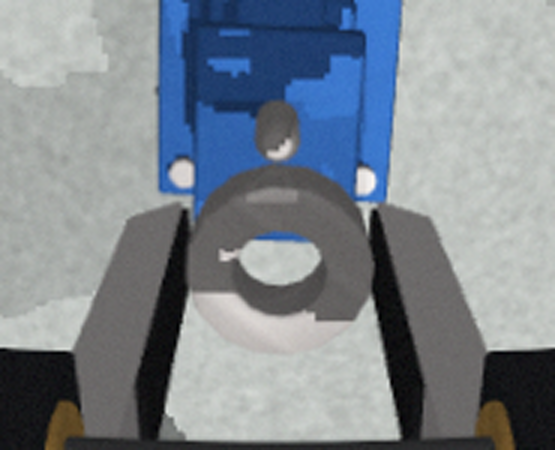

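```bash
python3 - <<'E'
from h import *
import pickle
o,s,t=pickle.load(open("pl1.pkl","rb"));z=o["tool_pos"][2]
for v in (269,272,275):print("collar",onz(s,160+280.5/3-.3,150+v/3-.3,z+.013,o))
for v in(146,148,150):print("tip",onz(s,160+279/3-.3,150+v/3-.3,.12,o))
E
```

```text
collar [0.64381359 0.23710727 0.20643182]
collar [0.64450354 0.23710914 0.20643182]
collar [0.64519577 0.23711102 0.20643182]
tip [0.64520846 0.23681755 0.12      ]
tip [0.645834   0.23681885 0.12      ]
tip [0.64646045 0.23682016 0.12      ]
```

Call:
servo_tool --pt "-0.05 -0.02 1 0 1" --pt "-0.05 -0.02 2 0 1" --pt "-0.05 -0.02 2.5 0 1" --pt "-0.05 -0.02 2.5 0 1" --pt "-0.05 -0.02 2.5 0 1" --pt "-0.05 -0.02 2.5 0 1" --pt "-0.05 -0.02 2.5 0 1"

```text
time: 14.4
tool_pos: [0.6469, 0.2356, 0.1329]
ee_rot: [3.14, 0.004, -3.141]
wrist_force: [0.8, 0.9, 0.0]
width: 0.0396
finger_force: 30.0
```

```bash
python3 - <<'E'
from h import *
from bench import robot
import pickle
o=robot.get_obs();s=robot.snapshot("wrist");t=robot.snapshot("side")
print(o["tool_pos"],o["ee_rot"],o["time"],o["width"]);pickle.dump((o,s,t),open("pl2.pkl","wb"))
a=cv2.resize(s["image"][190:290,170:335],None,fx=3,fy=3,interpolation=cv2.INTER_CUBIC)
b=cv2.resize(t["image"][150:250,100:200],None,fx=3,fy=3,interpolation=cv2.INTER_CUBIC)
cv2.imwrite("pics/w5.png",np.hstack([a,b]))
E
```

```text
[0.64685048 0.23558806 0.13291991] [ 3.14046767  0.00377873 -3.14142838] 14.4 0.03960528133613274
```

View pics/w5.png

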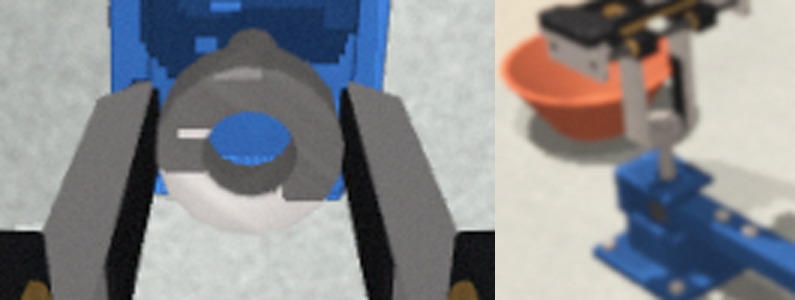

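Call:
servo_tool --pt "0 0 0 0 1" --pt "0 0 0 0 1" --pt "0 0 0 0 1"

```text
time: 14.75
tool_pos: [0.6459, 0.2353, 0.1309]
ee_rot: [3.141, 0.001, -3.141]
wrist_force: [-0.4, -0.2, -0.5]
width: 0.0392
finger_force: 30.0
```

Call:
servo_tool --pt "0.04 0.03 0 0 1" --pt "0.04 0.03 0.2 0 1" --pt "0.04 0.03 0.4 0 1" --pt "0.04 0.03 0.6 0 1" --pt "0.04 0.03 0.7 0 1" --pt "0.04 0.03 0.7 0 1"

```text
time: 15.25
tool_pos: [0.644, 0.2357, 0.1112]
ee_rot: [-3.141, -0.003, -3.142]
wrist_force: [0.3, 0.2, -0.3]
width: 0.0392
finger_force: 30.0
```

Call:
servo_tool --pt "-0.02 0.02 0.15 0 1" --pt "-0.02 0.02 0.3 0 1" --pt "-0.02 0.02 0.45 0 1" --pt "-0.02 0.02 0.54 0 1" --pt "-0.02 0.02 0.54 0 1" --pt "-0.02 0.02 0.54 0 1"

```text
time: 15.75
tool_pos: [0.6451, 0.2365, 0.0992]
ee_rot: [-3.142, -0.0, -3.141]
wrist_force: [-0.6, 0.4, -0.5]
width: 0.0394
finger_force: 30.0
```

Call:
servo_tool --pt "0 0 0.05 0 1" --pt "0 0 0.08 0 1" --pt "0 0 0.1 0 1" --pt "0 0 0.1 0 1"

```text
time: 16.08
tool_pos: [0.6452, 0.2365, 0.097]
ee_rot: [3.142, 0.0, -3.141]
wrist_force: [-0.7, 0.3, -0.3]
width: 0.0398
finger_force: 30.0
```

Call:
servo_tool --pt "0 0 0.1 0 0.5" --pt "0 0 0.1 0 0.3" --pt "0 0 0.1 0 0" --pt "0 0 0.1 0 0" --pt "0 0 0.1 0 0" --pt "0 0 0.1 0 0" --pt "0 0 0.1 0 0" --pt "0 0 0.1 0 0"

```text
time: 16.75
tool_pos: [0.6453, 0.2365, 0.0946]
ee_rot: [3.141, 0.0, -3.141]
wrist_force: [-0.7, 0.7, -0.5]
width: 0.0894
finger_force: 0.0
```

Call:
servo_tool --pt "0 0 -0.5 0 0" --pt "0 0 -1.5 0 0" --pt "0 0 -2.5 0 0" --pt "0 0 -3.5 0 0" --pt "0 0 -4.5 0 0" --pt "-0.6 0 -4.5 0 0" --pt "-0.6 0 -4.5 0 0" --pt "-0.6 0 -4.5 0 0"

```text
time: 17.42
tool_pos: [0.6604, 0.2364, 0.2074]
ee_rot: [3.141, 0.0, 3.141]
wrist_force: [0.8, -0.6, -0.6]
width: 0.0939
finger_force: 0.0
```

```bash
python3 - <<'E'
from h import *
from bench import robot
o=robot.get_obs();s=robot.snapshot("wrist");t=robot.snapshot("side")
print(o["tool_pos"],o["time"],o["wrist_force"])
a=cv2.resize(s["image"][0:250,150:390],None,fx=1.8,fy=1.8,interpolation=cv2.INTER_CUBIC)
b=cv2.resize(t["image"][180:280,110:190],None,fx=4.5,fy=4.5,interpolation=cv2.INTER_CUBIC)
cv2.imwrite("pics/w6.png",np.hstack([a,b])[:600,:800])
E
```

```text
[0.66039535 0.23638761 0.20740288] 17.4167 [ 0.84516779 -0.59984919 -0.59984609]
```

View pics/w6.png

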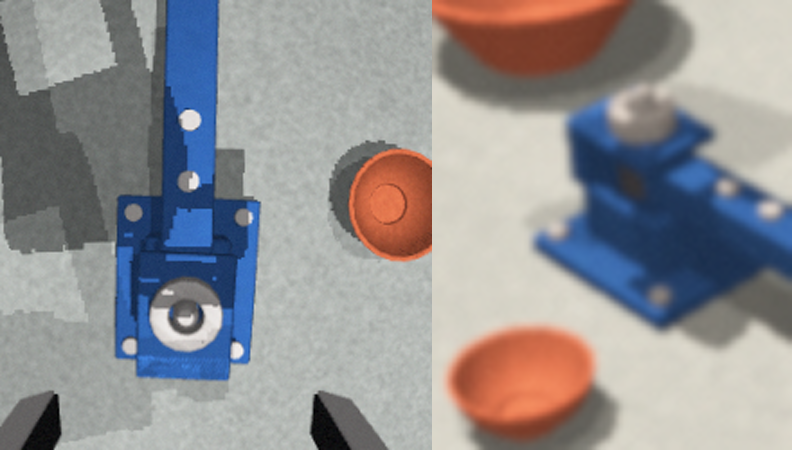

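The collar sits flat over the pin at (185,315) in the wrist crop, and the gripper is clear.

```bash
python3 -c "
from bench import robot
print(robot.close_job())"
```

```text
the job is handed in; nothing more can be done
None
```

The left bracket has the worn pivot (about 8 mm of free play); I left its arm over to the right, set the collar flat over its pin, never touched the jar, dish or brush cup, and handed the job in at about 17.5 s; the other two arms were not tested, since the first one pushed had the play.

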